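# Fit a new brake pad into its calliper bracket

### The arm

A 6-joint arm with a two-finger parallel gripper is mounted at the origin on a cart in front of the work surface, level with it; the furniture and walls round the work are solid. World frame = base frame: x ahead of the robot, y to its left, z up, the work surface at z = 0. Lengths are in m, angles in rad, forces in N, time in s.
With the tool pointing down it reaches from about 0.3 to 0.75 m from the base axis. Payload 8.5 kg.
Tool frame: the origin (TCP) lies at the very end of the fingers, on their centre line; the grasp point (between the pads) lies grip_depth behind it (grip_depth is the distance from the TCP to the grasp point, in m); z points along the fingers, y is the line along which they close (so a half turn about z gives the same grasp; the last joint's range is limited). The gripper opens to 85 mm and grips with 20 to 120 N. Pads are 22 mm wide; open, the fingers measure 114 mm over their backs; the gripper's body (76 mm by 85 mm) begins 54 mm behind the grasp point. The pads swing forward as they close: fully open they stand 13 mm farther back than shut.
Start: joints at [-1.518, 0.381, 1.297, -0, 1.464, -0.215], TCP at [0.146, -0.53, 0.231] pointing down, gripper open.
Joint ranges: [-3.11, 3.11], [-0.89, 2.33], [0.22, 2.48], [-1.42, 4.56], [0.17, 2.85], [-2.88, 2.88]. Speed limits (rad/s): [2.39, 2.39, 3.14, 3.14, 3.14, 3.14].

### API

Orientations are given as a unit quaternion [x, y, z, w].
In Python, from bench import * gives the robot as it stands.
- The arm moves only by the tool jog_arm, never from a script. Its argument "rows" is one flat list of numbers, 6 for each row, row after row: the shift along the tool's x, y, z in m, then the turn, a rotation vector about the tool's x, y, z in degrees. A call has 1 to 12 rows; each row shifts and turns the commanded pose from where the row before left it, along the tool's axes as they then stand; what a row does not reach is not made up. A row lasts 1/8 s, in which the tool goes at most 62.5 mm and 10.7 degrees, less where a joint would pass 70% of its speed; a pose out of reach is approached as far as the arm can. A call with a gripper value outside its range is refused whole. "claw" is the gripper command: -1 is shut, 1 is fully open, values between are in proportion, set as the call begins (left out, the last holds). The fingers move at their own pace and stop on an object; "squeeze" is the grip in N (left out, the last holds). Time passes only in rows, so rows that do not move let the fingers close. It gives the time, the measured TCP pose, the force, the opening and the grip force at its end, in the units of the state.
- read_state(): the state, without advancing time (a new reading comes with each control period).
- grab_frame(name): name is "scene" or "top" or "wrist"; returns the picture (400x640x3 uint8, red, green, blue); there is no depth.
- camera_info(name): a dict with "fx", "fy", "cx", "cy" (pixels), "pose" (4x4, takes a point from camera to world coordinates); the wrist camera has in their place "hand_eye" (4x4, takes a point from camera to tool coordinates, whose origin is the TCP and whose axes are the flange's). Camera axes: x right, y down, z forward; pixel columns grow to the right and rows downward; lengths in m; the calibration is good to about 2 mm. A picture is of the moment at which its call begins: read the wrist's pose just before it. camera_info takes no time and is no camera call.
- finish_job(): hands the job in; it is judged then, once.
The state is a dict: "time_s": time; "joints": joint angles; "joint_vel": joint speeds; "joint_efforts": joint torques, N m; "tool_pos": TCP position; "orientation": TCP orientation; "wrist_force": force on the tool from outside, world axes, zero at the start; "ft_torque": the same for the moment, N m; "gripper_width": finger opening in m; "grip_force": force on a finger pad.
Only numpy, scipy, OpenCV 4.12 (cv2) and the standard library are available. Lean on these libraries where they do the work, as an engineer would, in place of code of your own. Each camera call takes 0.05 s, during which the arm holds its last target. There are 200 camera calls.

### The job

Lift the loose dust cover off the brake calliper bracket and set it down the right way up on the bench beside it. Then slide the new brake pad, the one with the thick lining, ears first into the two clip-lined slots of the bracket, lining upwards, and press it past the spring clips until it sits flat and fully home. Leave the worn pad and the other things on the bench where they are.

Things in the scene. Friction and masses are not known exactly. Their poses are not given: they have to be found in the camera images.
- bracket: Cast-iron brake calliper bracket bolted to a dark steel plate (104 x 214 x 10 mm) fixed on the bench. Origin: centre of the plate's underside, at bench level; z up, y along the line joining its two upright arms (inner faces 48 mm from centre, outer 75 mm, 44 mm wide in x, 58 mm high). Between the arms it is open on both long sides (x): tie bar and bolts below reach 31 mm, booted bosses at the ends 45 mm.
- bracket_seat (a point): Midway between the two slot floors, 34 mm above the bracket's origin, axes as the bracket: the pad's origin is here when home. Each arm has a slot open upwards and to the centre, lined with a bright steel clip: 19 mm wide in x, end wall 57 mm from centre, floor at this height. Its mouth flares out over the last 10 mm, to 28 mm wide and 60 mm from centre at 22 mm above this point.
- clip_left (a joint): Sprung leaf of the clip at the +y slot's end, in m: 0 at rest, grows as it is pushed outward, at most 0.005. At rest its nose bulges 3.5 mm into the slot, 8 to 9 mm above the slot floor, so the ears must be pressed down past it: about 10 to 18 N for both together, well over the pad's weight. It then springs back over the ear's top.
- clip_right (a joint): The same sprung leaf at the -y slot's end.
- new_pad: New brake pad, lying lining up. 6 mm steel back plate 48 mm wide (x), 92 mm long (y), with an ear 16 mm wide and 9.5 mm long at each end (111 mm over the ears); on it a dark lining 11 mm thick, also 48 mm wide over its middle 69 mm; about 0.25 kg. Origin: centre of the plate's underside, z up through the lining. Goes in either way round about z. Can be gripped across its width.
- worn_pad: Worn brake pad: same back plate and ears, but its lining is only 2.5 mm thick (8.5 mm in all). Origin and axes as for the new pad. One of the two pads lies in front of the bracket (nearer the robot), the other to its right.
- cover: Loose grey plastic dust cover resting on the bracket's arms, long sides along theirs: cap 56 x 162 mm (y) with a 9 mm skirt, 3 mm play; on top a grip rib 14 mm thick (x), 64 mm long (y), 12 to 36 mm above the origin. 0.09 kg. Origin: centre of the skirt's lower rim, z up; 49 mm above the bench on the bracket, 0 on the bench. The bench at x 0.40 to 0.56, y 0.38 to 0.47 is clear for it.
- screwdriver: Orange-handled screwdriver, 170 mm long, lying at the back of the bench, behind the bracket. Origin: centre of its underside.
- pliers: Orange-handled pliers, 159 mm long, lying at the back of the bench in front of the small chest of drawers. Origin: centre of their underside.
Things that resemble listed ones, but are neither listed nor needed, are in the scene too. What is shaped like the new_pad but white is not meant.

How it is judged:
By the outcome, as a careful person would: the job done as asked, in the order asked, and still so for the second after the job is handed in, with the robot touching nothing.
It also fails if it takes over 61 s, if anything falls off the work surface, if the arm or the gripper's body presses on something with over 40 N, if the wrist force passes 120 N, or if a joint passes its speed limit or range.

## Working session

There is one attempt and no reset: what is moved stays moved. The work goes in short steps, Python scripts to look and compute and a tool call to move; the robot and the scene stay as the last step left them, time stands still between calls to the robot, and variables do not carry over. Pictures are saved under pics/ and viewed, at most 10 in all, crops included, and the job is handed in when it is done.

Besides the shell and the picture viewer there is one more tool, called after "Call:" as name(argument=value, ...) on one line, values as JSON. jog_arm: Moves the arm, as the interface text tells. Its arguments: {"type":"object","properties":{"rows":{"type":"array"},"claw":{"type":"number"},"squeeze":{"type":"number"}},"required":["rows"]}

```bash
ls; mkdir -p pics; python3 - <<'E'
from bench import *
import cv2,numpy as np
s=read_state();print({k:np.round(v,3).tolist() for k,v in s.items()})
for n in("top","scene"):
    cv2.imwrite(f"pics/{n}0.png",grab_frame(n)[:,:,::-1])
    c=camera_info(n);print(n,c)
print(camera_info("wrist"))
E
```

```text
pics
{'time_s': 0.0, 'joints': [-1.518, 0.381, 1.298, 0.0, 1.464, -0.215], 'joint_vel': [0.001, -0.001, 0.001, -0.001, 0.001, 0.0], 'joint_efforts': [-0.002, -44.847, -23.128, -0.0, 0.005, -0.0], 'tool_pos': [0.146, -0.53, 0.231], 'orientation': [0.991, 0.134, 0.0, -0.001], 'wrist_force': [-0.07, 0.03, -0.6], 'ft_torque': [-0.008, -0.036, 0.001], 'grip_force': 0.0, 'gripper_width': 0.085}
top {'fx': 514.7517599042814, 'fy': 514.7517599042814, 'cx': 320.2930354939496, 'cy': 201.45740344924465, 'pose': array([[-0.00496692, -0.98760178,  0.15690139,  0.39512229],
       [-0.99993281,  0.00654853,  0.00956496,  0.12675992],
       [-0.01047384, -0.15684334, -0.98756795,  1.10626101],
       [ 0.        ,  0.        ,  0.        ,  1.        ]])}
scene {'fx': 415.4757985404624, 'fy': 415.4757985404624, 'cx': 315.74303332570463, 'cy': 199.2074393803832, 'pose': array([[-0.55295817, -0.45112051,  0.70051948, -0.0412125 ],
       [-0.83284848,  0.27452562, -0.48062365,  0.53217219],
       [ 0.02450864, -0.84919136, -0.52751622,  0.51086222],
       [ 0.        ,  0.        ,  0.        ,  1.        ]])}
{'fx': 355.1581856041519, 'fy': 355.1581856041519, 'cx': 327.25373949536976, 'cy': 193.73964628086847, 'hand_eye': array([[ 1.07749396e-03, -9.52126433e-01, -3.05702626e-01,
         7.88568451e-02],
       [ 9.99999409e-01,  1.06962561e-03,  1.93241731e-04,
         6.47143206e-04],
       [ 1.42996797e-04, -3.05702653e-01,  9.52127023e-01,
        -1.41568947e-01],
       [ 0.00000000e+00,  0.00000000e+00,  0.00000000e+00,
         1.00000000e+00]])}
```

View pics/top0.png

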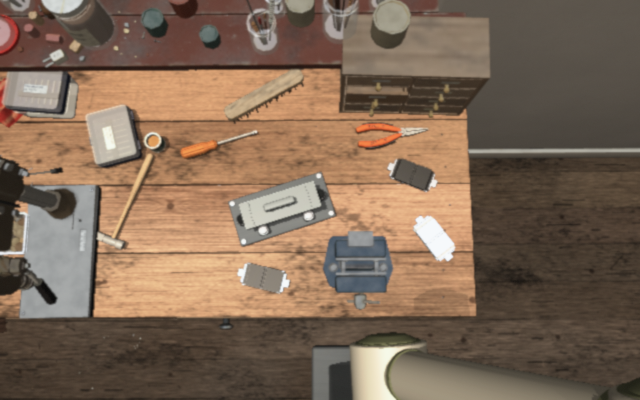

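View pics/scene0.png

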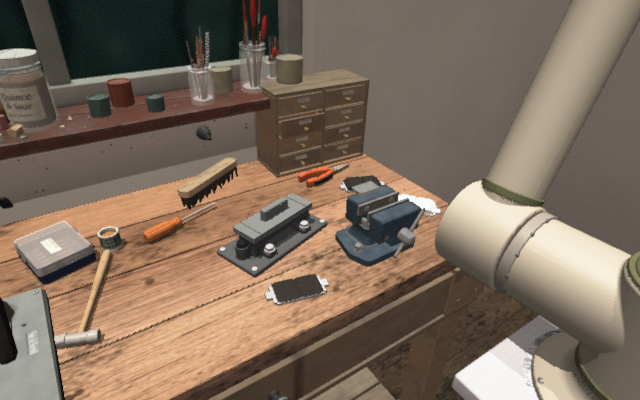

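Top view: the covered bracket is at (282,207). There are two dark pads, one in front at (263,278) and one to the right at (412,174), plus a white decoy at (434,238) and a vise at (358,265). I'll compare lining thickness in one enlarged crop.

```bash
cat > h.py <<'E'
from bench import *
import cv2,numpy as np
from scipy.spatial.transform import Rotation as R
def ray(n,uv,pose=None):
    c=camera_info(n);P=c["pose"] if pose is None else pose
    d=P[:3,:3]@np.array([(uv[0]-c["cx"])/c["fx"],(uv[1]-c["cy"])/c["fy"],1]);return P[:3,3],d
def plane(n,uv,z,pose=None):
    o,d=ray(n,uv,pose);return o+d*(z-o[2])/d[2]
def wpose():
    s=read_state();T=np.eye(4);T[:3,:3]=R.from_quat(s["orientation"]).as_matrix();T[:3,3]=s["tool_pos"]
    return T@camera_info("wrist")["hand_eye"]
def pix(n,p,pose=None):
    c=camera_info(n);P=c["pose"] if pose is None else pose
    q=P[:3,:3].T@(np.array(p)-P[:3,3]);return np.array([c["fx"]*q[0]/q[2]+c["cx"],c["fy"]*q[1]/q[2]+c["cy"]])
E
python3 - <<'E'
from h import *
t=cv2.imread("pics/top0.png");s=cv2.imread("pics/scene0.png")
cr=lambda i,x,y:cv2.resize(i[y-25:y+25,x-33:x+33],(396,300),interpolation=cv2.INTER_CUBIC)
a=np.vstack([np.hstack([cr(t,263,278),cr(t,412,174)]),np.hstack([cr(s,297,290),cr(s,365,187)])])
cv2.imwrite("pics/cmp.png",a)
for n,p in(("front",(263,278)),("right",(412,174)),("white",(434,238))):print(n,plane("top",p,0.01).round(3))
for p in((320,176),(230,200),(243,244),(335,212)):print(plane("top",p,.01).round(3))
print(plane("top",(281,205),.085).round(3))
E
```

```text
front [0.407 0.259 0.01 ]
right [ 0.628 -0.062  0.01 ]
white [ 0.489 -0.104  0.01 ]
[0.625 0.138 0.01 ]
[0.574 0.333 0.01 ]
[0.479 0.303 0.01 ]
[0.546 0.106 0.01 ]
[0.551 0.216 0.085]
```

View pics/cmp.png

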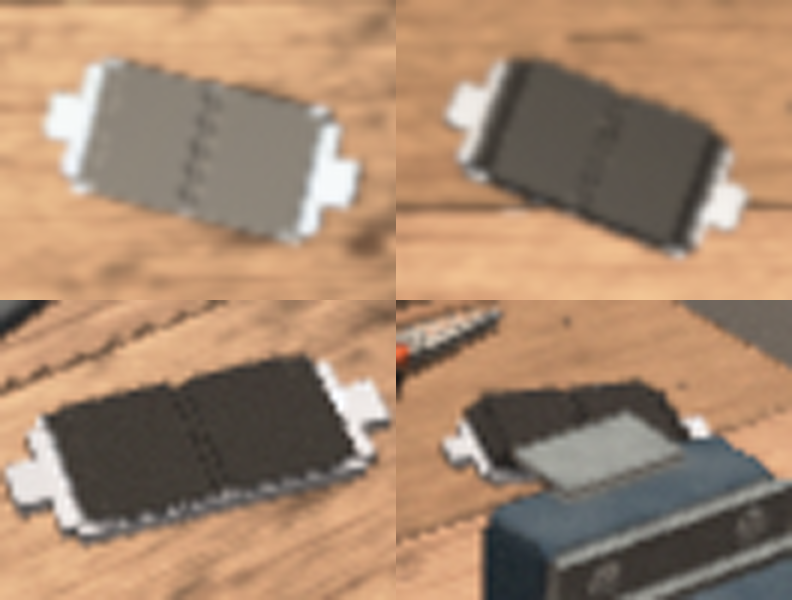

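The right-hand pad (412,174) shows dark chamfered lining flanks, which means a thick lining. The front pad (263,278) shows only a thin edge. So the right-hand pad is the new one, and the white one is the decoy. I'll go above the cover.

Call:
jog_arm(rows=[0,0,0,0,0,-9.9,0,0,0,0,0,-9.9,0,0,0,0,0,-9.9,0,0,0,0,0,-9.9,0,0,0,0,0,-9.9,0,0,0,0,0,-9.9,0,0,0,0,0,-9.9,0,0,0,0,0,-9.9,0,0,0,0,0,-9.9,0.044,0.041,0.002,0,0,0,0.044,0.041,0.002,0,0,0,0.044,0.041,0.002,0,0,0], claw=0)

```text
time_s: 1.6
tool_pos: [0.2322, -0.37, 0.225]
orientation: [0.613, 0.79, 0.0, -0.0]
wrist_force: [1.3, -0.4, 0.2]
gripper_width: 0.0432
grip_force: 0.0
```

Call:
jog_arm(rows=[0.044,0.041,0.002,0,0,0,0.044,0.041,0.002,0,0,0,0.044,0.041,0.002,0,0,0,0.044,0.041,0.002,0,0,0,0.044,0.041,0.002,0,0,0,0.044,0.041,0.002,0,0,0,0.044,0.041,0.002,0,0,0,0.044,0.041,0.002,0,0,0,0.044,0.041,0.002,0,0,0,0.044,0.041,0.002,0,0,0,0.044,0.041,0.002,0,0,0,0,0,0,0,0,0])

```text
time_s: 3.1
tool_pos: [0.5482, 0.2123, 0.2018]
orientation: [0.611, 0.792, -0.0, -0.001]
wrist_force: [-0.3, -0.6, 0.5]
gripper_width: 0.0424
grip_force: 0.0
```

```bash
python3 - <<'E'
from h import *
import bench
print([k for k in dir(bench) if not k.startswith('_')])
P=wpose();im=grab_frame("wrist")[:,:,::-1];cv2.imwrite("pics/w1.png",im);np.save("w1.npy",P)
print(pix("wrist",[.551,.216,.085],P))
E
```

```text
['MotionError', 'camera_info', 'finish_job', 'grab_frame', 'grip_depth', 'read_state']
[331.41184876 183.56271214]
```

View pics/w1.png

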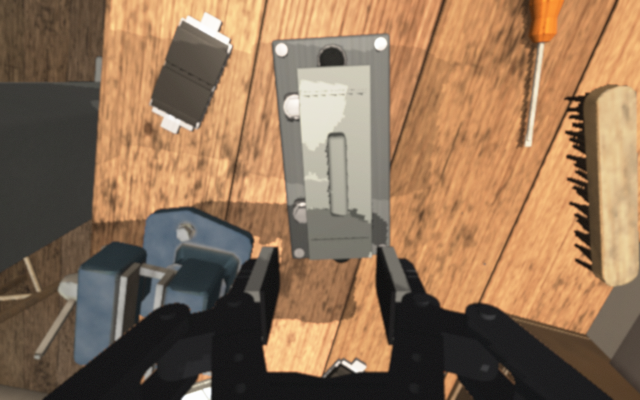

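The rib runs from (338,134) to (340,213). The plate corner bolts are at (281,49), (380,44), (299,253) and (375,253).

```bash
python3 - <<'E'
from h import *
print(bench.grip_depth if 'bench' in dir() else grip_depth)
P=np.load("w1.npy")
yaw=lambda d:np.degrees(np.arctan2(d[1],d[0]))
for z in(.085,):
    a=plane("wrist",(337.5,133),z,P);b=plane("wrist",(340,214.5),z,P)
    print("rib",a.round(4),b.round(4),((a+b)/2).round(4),np.linalg.norm(a-b),yaw(a-b))
B=[plane("wrist",p,.013,P) for p in((281,49),(380,44),(299,253),(375,253))]
print(np.round(B,4),np.mean(B,0),yaw(B[0]-B[2]),yaw(B[1]-B[3]),yaw(B[1]-B[0]),yaw(B[3]-B[2]))
# cover cap edges
C=[plane("wrist",p,.061,P) for p in((297,69),(370,66),(307,258),(372,257))]
print(np.round(C,4),np.mean(C,0),yaw(C[0]-C[2]),yaw(C[1]-C[3]))
im=cv2.imread("pics/top0.png");hsv=cv2.cvtColor(im,cv2.COLOR_BGR2HSV)
m=((hsv[:,:,1]<75)*255).astype(np.uint8);w=np.zeros_like(m);w[165:250,222:345]=255;m=cv2.morphologyEx(m&w,cv2.MORPH_OPEN,np.ones((3,3)))
c=max(cv2.findContours(m,0,1)[0],key=cv2.contourArea);r=cv2.minAreaRect(c);print(r,plane("top",r[0],.02))
s=read_state();Rm=R.from_quat(s["orientation"]).as_matrix();print(Rm.round(3))
E
```

```text
0.0187
rib [0.5454 0.254  0.085 ] [0.5639 0.1935 0.085 ] [0.5547 0.2237 0.085 ] 0.0632369896502104 107.00385160303591
[[0.4837 0.3019 0.013 ]
 [0.5653 0.3275 0.013 ]
 [0.5439 0.1155 0.013 ]
 [0.6198 0.1355 0.013 ]] [0.55318732 0.2200689  0.013     ] 107.89723910565768 105.85096121464896 17.41028111179425 14.769054070294159
[[0.505  0.2892 0.061 ]
 [0.5573 0.3052 0.061 ]
 [0.5498 0.1375 0.061 ]
 [0.6052 0.1531 0.061 ]] [0.55433547 0.22126274 0.061     ] 106.45642392412348 107.47518911371395
((281.0956115722656, 208.41775512695312), (47.724266052246094, 99.63895416259766), 71.91654968261719) [0.55321921 0.22100436 0.02      ]
[[-0.252  0.968 -0.002]
 [ 0.968  0.252 -0.   ]
 [ 0.    -0.002 -1.   ]]
```

Call:
jog_arm(rows=[0.008,0.009,0,0,0,-2.2,0,0,0.046,0,0,0,0,0,0.046,0,0,0,0,0,0.03,0,0,0,0,0,0.016,0,0,0,0,0,0,0,0,0], claw=-0.2)

```text
time_s: 3.9
tool_pos: [0.5545, 0.2189, 0.0652]
orientation: [0.597, 0.802, -0.0, -0.0]
wrist_force: [1.0, -0.0, 0.1]
gripper_width: 0.0345
grip_force: 0.0
```

Call:
jog_arm(rows=[0,0,0,0,0,0,0,0,0,0,0,0,0,0,0,0,0,0,0,0,0,0,0,0,0,0,0,0,0,0], claw=-1, squeeze=35)

```text
time_s: 4.53
tool_pos: [0.5553, 0.2194, 0.0669]
orientation: [0.597, 0.802, 0.001, 0.001]
wrist_force: [0.2, -0.7, 6.7]
gripper_width: 0.0131
grip_force: 37.0
```

Call:
jog_arm(rows=[0,0,-0.025,0,0,0,0,0,-0.045,0,0,0,0,0,-0.045,0,0,0,0,0,0,0,0,-10.4,0,0,0,0,0,-10.4,0,0,0,0,0,-10.4,0,0,0,0,0,-10.5,0,0,0,0,0,-10.5,0,0,0,0,0,-10.5,0,0,0,0,0,-10.5])

```text
time_s: 5.78
tool_pos: [0.5543, 0.2193, 0.1806]
orientation: [-0.002, 1.0, 0.0, 0.0]
wrist_force: [0.2, -0.1, -1.4]
gripper_width: 0.0131
grip_force: 36.0
```

Call:
jog_arm(rows=[0.019,0.051,0,0,0,0,0.019,0.051,0,0,0,0,0.019,0.051,0,0,0,0,0.019,0.051,0,0,0,0,0,0,0.045,0,0,0,0,0,0.045,0,0,0,0,0,0.03,0,0,0,0,0,0,0,0,0])

```text
time_s: 6.78
tool_pos: [0.478, 0.423, 0.0586]
orientation: [0.001, 1.0, -0.001, -0.002]
wrist_force: [0.1, 0.1, 0.3]
gripper_width: 0.0131
grip_force: 36.0
```

Call:
jog_arm(rows=[0,0,0.02,0,0,0,0,0,0.015,0,0,0,0,0,0.004,0,0,0,0,0,0.002,0,0,0,0,0,0,0,0,0])

```text
time_s: 7.4
tool_pos: [0.4793, 0.4237, 0.0199]
orientation: [0.001, 1.0, 0.0, 0.0]
wrist_force: [0.4, 0.6, -1.5]
gripper_width: 0.0129
grip_force: 36.0
```

Call:
jog_arm(rows=[0,0,0.002,0,0,0,0,0,0.001,0,0,0,0,0,0,0,0,0])

```text
time_s: 7.78
tool_pos: [0.4793, 0.4237, 0.0179]
orientation: [0.001, 1.0, 0.0, 0.001]
wrist_force: [-2.9, -2.3, 8.7]
gripper_width: 0.0134
grip_force: 37.4
```

Call:
jog_arm(rows=[0,0,0,0,0,0,0,0,0,0,0,0,0,0,0,0,0,0,0,0,-0.02,0,0,0,0,0,-0.05,0,0,0,0,0,-0.055,0,0,0,0,0,-0.055,0,0,0], claw=-0.2)

```text
time_s: 8.65
tool_pos: [0.4788, 0.4234, 0.198]
orientation: [0.001, 1.0, -0.0, -0.0]
wrist_force: [1.2, -0.5, -0.7]
gripper_width: 0.0345
grip_force: 0.0
```

Call:
jog_arm(rows=[0,0,0,0,0,10.4,0,0,0,0,0,10.4,0,0,0,0,0,10.4,0,0,0,0,0,10.5,0,0,0,0,0,10.5,0,0,0,0,0,10.5,0,0,0,0,0,10.5,-0.054,0.003,0,0,0,0,-0.054,0.003,0,0,0,0,-0.054,0.003,0,0,0,0,-0.054,0.003,0,0,0,0,0,0,0,0,0,0])

```text
time_s: 10.15
tool_pos: [0.5536, 0.2168, 0.1962]
orientation: [0.599, 0.801, -0.0, 0.0]
wrist_force: [0.1, 0.5, -0.8]
gripper_width: 0.0345
grip_force: 0.0
```

```bash
python3 - <<'E'
from h import *
P=wpose();im=grab_frame("wrist")[:,:,::-1];np.save("w2.npy",P)
cv2.imwrite("pics/w2.png",cv2.resize(im[0:280,200:480],(800,800))[:600] if 0 else cv2.resize(im[10:270,180:500],(738,600),interpolation=cv2.INTER_CUBIC))
t=grab_frame("top")[:,:,::-1];cv2.imwrite("pics/top2.png",t)
E
```

```text
(no output)
```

View pics/w2.png

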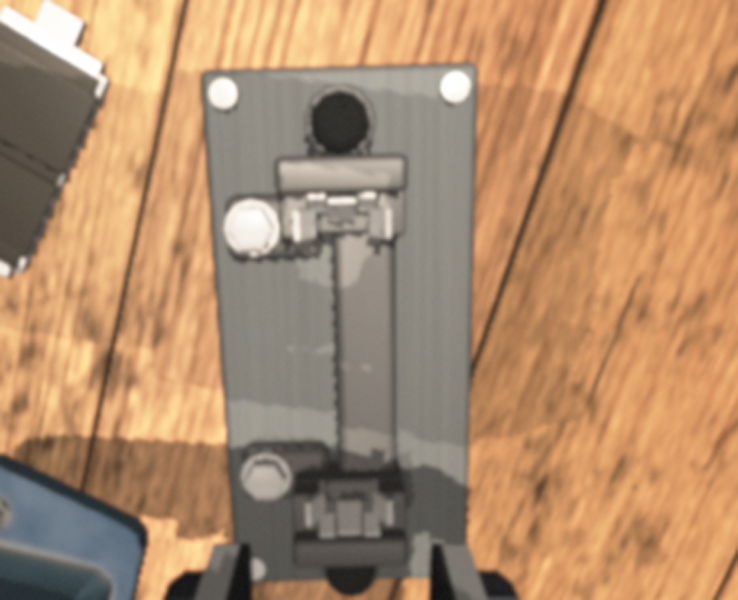

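The bracket is uncovered. The crop shows the arm tops: the left arm's outer edge is (279,157)-(407,155) and the right arm's is (295,566)-(407,564). The clip centres are at about (341,220) and (346,515), and both slots look clear.

```bash
python3 - <<'E'
from h import *
P=np.load("w2.npy");f=lambda x,y:(180+x/2.306,10+y/2.308)
yaw=lambda d:np.degrees(np.arctan2(d[1],d[0]))
A=[plane("wrist",f(*p),.058,P) for p in((279,157),(407,155),(295,566),(407,564))]
print(np.round(A,4),np.mean(A,0).round(4));
print([np.linalg.norm(A[i]-A[j]).round(4) for i,j in((0,1),(2,3),(0,2),(1,3))],yaw(A[0]-A[2]),yaw(A[1]-A[3]),yaw(A[1]-A[0]),yaw((A[0]+A[1]-A[2]-A[3])))
B=[plane("wrist",f(*p),.013,P) for p in((223,92),(455,86))]
Q=[plane("wrist",f(*p),.010,P) for p in((205,73),(476,66))]
print(np.round(B,4),np.round(Q,4),yaw(B[1]-B[0]),yaw(Q[1]-Q[0]))
C=[plane("wrist",f(*p),.056,P) for p in((339.5,222),(345,515))]
print(np.round(C,4),yaw(C[0]-C[1]),np.mean(C,0))
# new pad in top image
t=cv2.imread("pics/top0.png");hsv=cv2.cvtColor(t,cv2.COLOR_BGR2HSV)
g=t.max(2);S=hsv[:,:,1]
m=(((g<95)&(S<110))|((S<50)&(g>150))).astype(np.uint8)*255;w=np.zeros_like(m);w[150:200,383:443]=255;m&=w
k=max(cv2.findContours(m,0,1)[0],key=cv2.contourArea);r=cv2.minAreaRect(k);print(r,cv2.boundingRect(k))
e=[(391.5,168),(434,183)];E=[plane("top",p,.006) for p in e];print(np.round(E,4),np.mean(E,0),np.linalg.norm(E[0]-E[1]),yaw(E[0]-E[1]))
E
```

```text
[[0.513  0.287  0.058 ]
 [0.5526 0.2994 0.058 ]
 [0.5573 0.1462 0.058 ]
 [0.5979 0.1591 0.058 ]] [0.5552 0.2229 0.058 ]
[np.float64(0.0416), np.float64(0.0425), np.float64(0.1476), np.float64(0.1474)] 107.49380484120687 107.87625250436767 17.28213230810362 107.68489532327699
[[0.4842 0.3024 0.013 ]
 [0.5655 0.3286 0.013 ]] [[0.4758 0.307  0.01  ]
 [0.571  0.3376 0.01  ]] 17.806225184793842 17.79533900683108
[[0.5377 0.2728 0.056 ]
 [0.5698 0.171  0.056 ]] 107.53643011478941 [0.55374142 0.22187317 0.056     ]
((411.8564453125, 174.56434631347656), (51.396827697753906, 21.62671661376953), 20.854459762573242) (387, 159, 50, 31)
[[ 0.6429 -0.0185  0.006 ]
 [ 0.6089 -0.1097  0.006 ]] [ 0.62587406 -0.06408822  0.006     ] 0.09739961302681192 69.57076318355881
```

Call:
jog_arm(rows=[0,0,0,0,0,9.3,0,0,0,0,0,9.3,0,0,0,0,0,9.4,0,0,0,0,0,9.4,-0.047,0.034,0.004,0,0,0,-0.047,0.034,0.004,0,0,0,-0.047,0.034,0.004,0,0,0,-0.047,0.034,0.004,0,0,0,-0.047,0.034,0.004,0,0,0,0,0,0,0,0,0], claw=0.9)

```text
time_s: 11.5
tool_pos: [0.6286, -0.0622, 0.1753]
orientation: [0.824, 0.567, -0.0, -0.0]
wrist_force: [-1.4, 0.1, -0.2]
gripper_width: 0.0809
grip_force: 0.0
```

```bash
python3 - <<'E'
from h import *
P=wpose();im=grab_frame("wrist")[:,:,::-1];np.save("w3.npy",P);cv2.imwrite("pics/w3f.png",im)
print(pix("wrist",[.626,-.064,.017],P))
cv2.imwrite("pics/w3.png",cv2.resize(im[60:300,170:490],(800,600),interpolation=cv2.INTER_CUBIC))
E
```

```text
[324.261402   176.74414827]
```

View pics/w3.png

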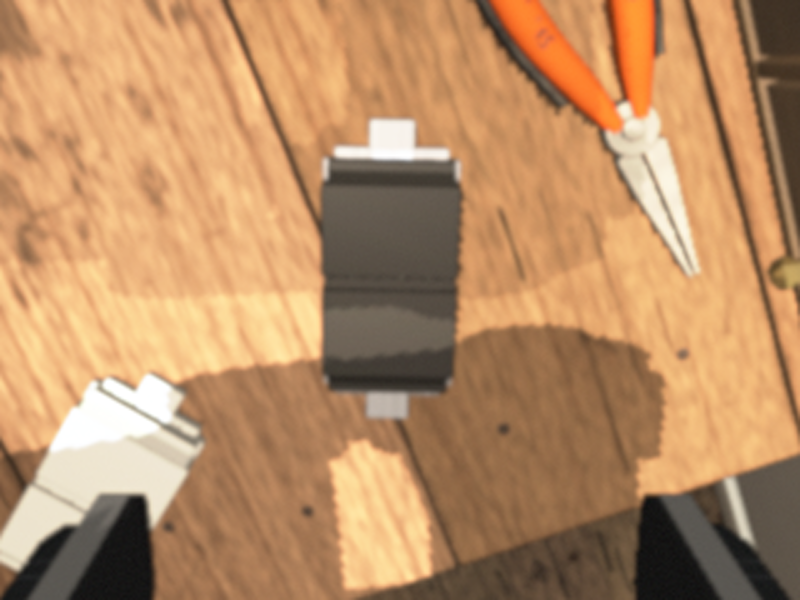

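This crop confirms the thick, chamfered lining, so it is the new pad. The ear ends are at crop (392,119) and (387.5,417).

```bash
python3 - <<'E'
from h import *
P=np.load("w3.npy");f=lambda x,y:(170+x/2.5,60+y/2.5)
yaw=lambda d:np.degrees(np.arctan2(d[1],d[0]))
a,b=[plane("wrist",f(*p),.006,P) for p in((392,119),(387.5,418))]
print(a,b,(a+b)/2,np.linalg.norm(a-b),yaw(a-b))
w=[plane("wrist",f(*p),.017,P) for p in((322,250),(461,250))];print(np.mean(w,0),np.linalg.norm(w[0]-w[1]))
s=read_state();Rm=R.from_quat(s["orientation"]).as_matrix();print(yaw(Rm[:,0]),Rm.T@((a+b)/2-s["tool_pos"]))
E
```

```text
[ 0.64873944 -0.01054552  0.006     ] [ 0.60776591 -0.11318608  0.006     ] [ 0.62825267 -0.0618658   0.006     ] 0.11051657650846955 68.23839666132332
[ 0.63322294 -0.05079833  0.017     ] 0.047852313833774154
69.19687118412108 [-0.00169562  0.00077428  0.16971383]
```

Call:
jog_arm(rows=[-0.002,0.001,0.03,0,0,1,0,0,0.05,0,0,0,0,0,0.045,0,0,0,0,0,0.03,0,0,0,0,0,0.013,0,0,0,0,0,0,0,0,0])

```text
time_s: 12.3
tool_pos: [0.6284, -0.061, 0.0084]
orientation: [0.827, 0.562, -0.0, -0.0]
wrist_force: [-0.1, 0.7, 0.5]
gripper_width: 0.0811
grip_force: 0.0
```

Call:
jog_arm(rows=[0,0,0,0,0,0,0,0,0,0,0,0,0,0,0,0,0,0,0,0,0,0,0,0,0,0,0,0,0,0], claw=-0.4, squeeze=80)

```text
time_s: 12.92
tool_pos: [0.6289, -0.0622, 0.0103]
orientation: [0.828, 0.561, 0.001, 0.001]
wrist_force: [-2.1, 1.8, 7.8]
gripper_width: 0.0442
grip_force: 80.1
```

Call:
jog_arm(rows=[0,0,-0.01,0,0,0,0,0,-0.04,0,0,0,0,0,-0.05,0,0,0,0,0,-0.05,0,0,0,0,0,0,0,0,0,0,0,0,0,0,0])

```text
time_s: 13.68
tool_pos: [0.6277, -0.0621, 0.1576]
orientation: [0.828, 0.561, -0.001, -0.001]
wrist_force: [0.1, 0.3, -3.2]
gripper_width: 0.0444
grip_force: 82.5
```

```bash
python3 - <<'E'
from h import *
P=wpose();im=grab_frame("wrist")[:,:,::-1];np.save("w4.npy",P)
sc=grab_frame("scene")[:,:,::-1];cv2.imwrite("pics/w4f.png",im)
p=pix("scene",read_state()["tool_pos"]).astype(int);print(p)
x,y=np.clip(p,[70,60],[570,340])
a=cv2.resize(im[140:380,170:490],(400,300));b=cv2.resize(sc[y-60:y+60,x-80:x+80],(400,300),interpolation=cv2.INTER_CUBIC)
cv2.imwrite("pics/w4.png",np.hstack([a,b]))
E
```

```text
[367 126]
```

View pics/w4.png

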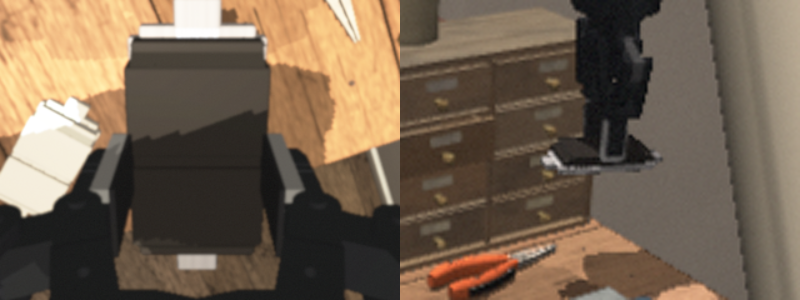

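The pad is held level between the fingers, and both ears are visible. Next I'll measure where it sits in the tool frame.

```bash
python3 - <<'E'
from h import *
im=cv2.imread("pics/w4f.png");c=camera_info("wrist");H=c["hand_eye"]
hsv=cv2.cvtColor(im,cv2.COLOR_BGR2HSV);m=((hsv[:,:,1]<40)&(hsv[:,:,2]>140)).astype(np.uint8)*255
w=np.zeros_like(m);w[100:370,280:380]=255;m&=w
for k in cv2.findContours(m,0,1)[0]:
    if cv2.contourArea(k)>60:print(cv2.boundingRect(k),cv2.minAreaRect(k))
for v in range(100,180,6):print(v,im[v,328],end=' ')
print()
for v in range(335,365,3):print(v,im[v,327],end=' ')
for n,v in(("up",150),("low",350)):
    r=np.where(m[v,280:380])[0]+280;print(n,r.min() if len(r) else 0,r.max() if len(r) else 0)
np.save("m.npy",m)
E
```

```text
(312, 344, 31, 11) ((327.0, 349.0), (10.0, 30.0), 90.0)
(281, 138, 94, 33) ((327.5, 154.0), (32.0, 93.0), 90.0)
100 [101 151 214] 106 [107 160 221] 112 [108 163 225] 118 [105 156 219] 124 [108 163 222] 130 [111 164 225] 136 [112 150 197] 142 [240 246 250] 148 [240 246 250] 154 [241 247 251] 160 [240 246 250] 166 [255 255 255] 172 [41 47 51] 178 [77 88 97] 
335 [36 42 47] 338 [38 45 49] 341 [43 48 55] 344 [150 159 168] 347 [177 187 198] 350 [176 186 197] 353 [175 186 197] 356 [ 87 105 126] 359 [ 70  92 115] 362 [ 72  92 114] up 310 346
low 312 342
```

```bash
python3 - <<'E'
from h import *
H=camera_info("wrist")["hand_eye"]
for z in(.000,.004,.008):
    a,b=[plane("wrist",p,z,H) for p in((328,137.5),(327,355.5))]
    print(z,a.round(4),b.round(4),((a+b)/2).round(4),np.linalg.norm(a-b).round(4),np.degrees(np.arctan2((a-b)[1],(a-b)[0])))
l,r=[plane("wrist",p,.004,H) for p in((310,150),(346.5,150))];print("earw",np.linalg.norm(l-r))
s=read_state();Rm=R.from_quat(s["orientation"]).as_matrix();y=np.degrees(np.arctan2(Rm[1,0],Rm[0,0]));print(y,s["tool_pos"])
E
```

```text
0.0 [0.0562 0.0011 0.    ] [-0.0506  0.0008  0.    ] [0.0028 0.001  0.    ] 0.1068 0.1643971510513348
0.004 [0.0556 0.0011 0.004 ] [-0.0542  0.0008  0.004 ] [0.0007 0.001  0.004 ] 0.1099 0.16439715105133484
0.008 [0.055  0.0011 0.008 ] [-0.0579  0.0008  0.008 ] [-0.0014  0.001   0.008 ] 0.1129 0.16439715105133476
earw 0.01511497562696773
68.23677850428278 [ 0.62753856 -0.06204932  0.1566853 ]
```

Call:
jog_arm(rows=[0,0,0,0,0,-9.8,0,0,0,0,0,-9.8,0,0,0,0,0,-9.8,0,0,0,0,0,-9.8,0.0585,0.003,0,0,0,0,0.0585,0.003,0,0,0,0,0.0585,0.003,0,0,0,0,0.0585,0.003,0,0,0,0,0.0585,0.003,0.01,0,0,0,0,0,0.04,0,0,0,0,0,0,0,0,0,0,0,0,0,0,0])

```text
time_s: 15.28
tool_pos: [0.5556, 0.2208, 0.109]
orientation: [0.592, 0.806, 0.0, 0.0]
wrist_force: [0.6, 0.1, -1.9]
gripper_width: 0.0441
grip_force: 83.0
```

```bash
python3 - <<'E'
from h import *
s=read_state();Rm=R.from_quat(s["orientation"]).as_matrix();print(s["tool_pos"],np.degrees(np.arctan2(Rm[1,0],Rm[0,0])))
P=wpose();im=grab_frame("wrist")[:,:,::-1];np.save("w5.npy",P);cv2.imwrite("pics/w5f.png",im)
cv2.imwrite("pics/w5.png",cv2.resize(im[70:370,150:500],(700,600),interpolation=cv2.INTER_CUBIC))
E
```

```text
[0.55559154 0.22078117 0.10899464] 107.38564406267139
```

View pics/w5.png

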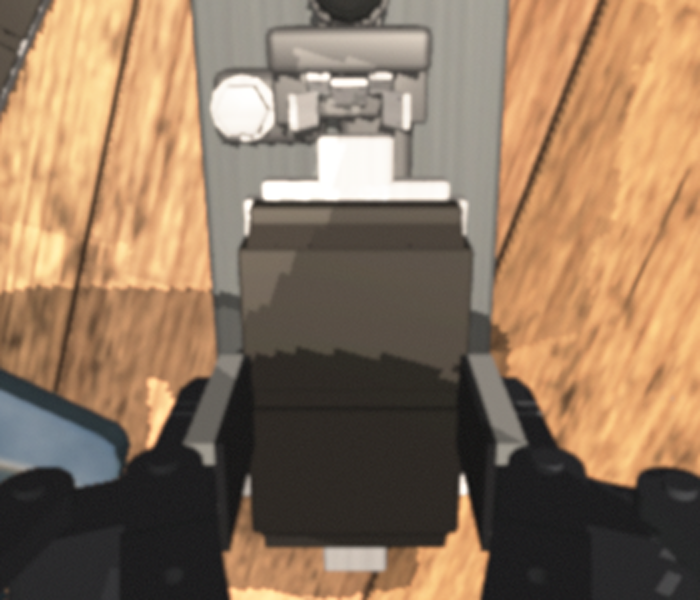

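Arm top edge spans (268..432, 30), clip centre is about (350,110) and the upper ear spans (318..393) in the crop. I'll compute the offset between them.

```bash
python3 - <<'E'
from h import *
H=camera_info("wrist")["hand_eye"];f=lambda x,y:(150+x/2,70+y/2)
zt=.109-.058
q=lambda p,z:plane("wrist",f(*p),z,H).round(4)
print("outer edge",q((268,31),zt),q((432,29),zt))
print("top arm right edge mid",q((430,60),zt))
print("clip flange",q((290,108),zt+.002),q((411,108),zt+.002), q((350,83),zt+.002))
print("ear",q((318,138),.0045),q((393,138),.0045),"low",q((325,571),.0045),q((386,571),.0045))
E
```

```text
outer edge [ 0.0748 -0.0219  0.051 ] [0.0753 0.0206 0.051 ]
top arm right edge mid [0.0676 0.0203 0.051 ]
clip flange [ 0.0548 -0.0169  0.053 ] [0.0549 0.0158 0.053 ] [ 0.0615 -0.0007  0.053 ]
ear [ 0.0545 -0.007   0.0045] [0.0545 0.0084 0.0045] low [-0.0552 -0.0068  0.0045] [-0.0552  0.0086  0.0045]
```

Call:
jog_arm(rows=[0,-0.0014,0,0,0,-0.3,0,0,0.025,0,0,0,0,0,0.015,0,0,0,0,0,0.008,0,0,0,0,0,0,0,0,0])

```text
time_s: 15.95
tool_pos: [0.5537, 0.221, 0.0603]
orientation: [0.59, 0.808, 0.0, -0.0]
wrist_force: [0.1, 0.1, -2.8]
gripper_width: 0.0443
grip_force: 83.0
```

Call:
jog_arm(rows=[0,0,0.004,0,0,0,0,0,0.003,0,0,0,0,0,0,0,0,0])

```text
time_s: 16.32
tool_pos: [0.554, 0.2213, 0.0539]
orientation: [0.59, 0.808, 0.001, 0.0]
wrist_force: [0.7, 2.7, 2.4]
gripper_width: 0.0445
grip_force: 83.6
```

Call:
jog_arm(rows=[0,0,0.003,0,0,0,0,0,0.003,0,0,0,0,0,0.002,0,0,0,0,0,0,0,0,0])

```text
time_s: 16.82
tool_pos: [0.5531, 0.2212, 0.0447]
orientation: [0.59, 0.808, -0.0, -0.001]
wrist_force: [-0.1, 3.7, -0.9]
gripper_width: 0.0442
grip_force: 83.6
```

Call:
jog_arm(rows=[0,0,0.002,0,0,0,0,0,0.002,0,0,0,0,0,0.002,0,0,0,0,0,0,0,0,0])

```text
time_s: 17.32
tool_pos: [0.5534, 0.2212, 0.044]
orientation: [0.589, 0.808, 0.001, 0.001]
wrist_force: [-15.7, 1.7, 39.6]
gripper_width: 0.0441
grip_force: 89.0
```

Call:
jog_arm(rows=[0,0,-0.004,0,0,0,0,0,0,0,0,0])

```text
time_s: 17.58
tool_pos: [0.5534, 0.2211, 0.0443]
orientation: [0.59, 0.808, 0.0, -0.0]
wrist_force: [-5.1, 3.7, 11.6]
gripper_width: 0.0446
grip_force: 85.3
```

Call:
jog_arm(rows=[0,0,0,0,0,0,0,0,0,0,0,0,0,0,0,0,0,0,0,0,-0.02,0,0,0,0,0,-0.05,0,0,0,0,0,-0.05,0,0,0,0,0,-0.03,0,0,0,0,0,0,0,0,0], claw=0.5)

```text
time_s: 18.58
tool_pos: [0.5544, 0.2209, 0.1955]
orientation: [0.59, 0.808, 0.002, 0.002]
wrist_force: [-0.4, -0.2, -0.6]
gripper_width: 0.0642
grip_force: 0.0
```

```bash
python3 - <<'E'
from h import *
P=wpose();im=grab_frame("wrist")[:,:,::-1];np.save("w6.npy",P);cv2.imwrite("pics/w6f.png",im)
t=grab_frame("top")[:,:,::-1];s=grab_frame("scene")[:,:,::-1];cv2.imwrite("pics/t6.png",t);cv2.imwrite("pics/s6.png",s)
a=cv2.resize(im[0:270,190:490],(440,396),interpolation=cv2.INTER_CUBIC);b=cv2.resize(s[170:300,140:340],(360,234),interpolation=cv2.INTER_CUBIC);c=cv2.resize(t[120:310,90:370],(360,162*3//2))
r=np.vstack([b,c]);o=np.zeros((max(396,r.shape[0]),800,3),np.uint8);o[:396,:440]=a;o[:r.shape[0],440:]=r
cv2.imwrite("pics/f6.png",o)
E
```

```text
(no output)
```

View pics/f6.png

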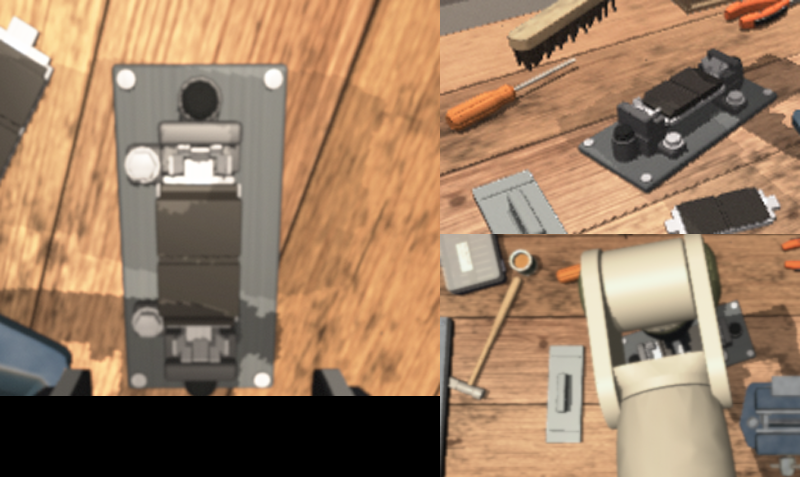

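The pad sits between the arms, with the cover upright at the side and everything else where it was. I'll check that both ends are home with a light fingertip press on each.

Call:
jog_arm(rows=[0.022,0,0,0,0,0,0,0,0.04,0,0,0,0,0,0.05,0,0,0,0,0,0.03,0,0,0,0,0,0.008,0,0,0,0,0,0,0,0,0], claw=-1)

```text
time_s: 19.48
tool_pos: [0.5468, 0.2425, 0.0655]
orientation: [0.589, 0.808, -0.0, -0.0]
wrist_force: [0.2, 0.2, 1.2]
gripper_width: 0.0002
grip_force: 0.0
```

Call:
jog_arm(rows=[0,0,0.004,0,0,0,0,0,0.003,0,0,0,0,0,0,0,0,0])

```text
time_s: 19.85
tool_pos: [0.5469, 0.2419, 0.0585]
orientation: [0.59, 0.808, 0.0, 0.0]
wrist_force: [0.8, -1.1, 0.4]
gripper_width: -0.0002
grip_force: 0.0
```

Call:
jog_arm(rows=[0,0,0.003,0,0,0,0,0,0.003,0,0,0,0,0,0.002,0,0,0,0,0,0,0,0,0])

```text
time_s: 20.35
tool_pos: [0.5469, 0.2419, 0.051]
orientation: [0.59, 0.808, 0.0, 0.0]
wrist_force: [-2.5, -0.9, 6.9]
gripper_width: -0.0001
grip_force: 3.5
```

Call:
jog_arm(rows=[0,0,0.002,0,0,0,0,0,0,0,0,0,0,0,-0.012,0,0,0,-0.044,0,0,0,0,0,0,0,0.006,0,0,0,0,0,0.003,0,0,0,0,0,0.003,0,0,0,0,0,0,0,0,0])

```text
time_s: 21.35
tool_pos: [0.5603, 0.2002, 0.0509]
orientation: [0.589, 0.808, 0.0, 0.001]
wrist_force: [-6.7, -6.3, 23.6]
gripper_width: 0.0002
grip_force: 11.4
```

Both ends stop at z = 0.051, which is exactly the lining height when the pad is home (34 + 17 mm). I'll retract and hand in.

Call:
jog_arm(rows=[0,0,-0.01,0,0,0,0,0,-0.05,0,0,0,0,0,-0.05,0,0,0,0,0,-0.04,0,0,0,0,0,0,0,0,0,0,0,0,0,0,0])

```text
time_s: 22.1
tool_pos: [0.5597, 0.2005, 0.1974]
orientation: [0.589, 0.808, -0.001, -0.001]
wrist_force: [-0.9, -0.5, -0.1]
gripper_width: -0.0001
grip_force: 0.0
```

```bash
python3 -c "
from bench import *
s=read_state();print(s['tool_pos'],s['wrist_force']);print(finish_job())"
```

```text
[0.55967739 0.20045252 0.19736466] [-0.87189983 -0.45209709 -0.07362892]
the job is handed in; nothing more can be done
None
```

Job handed in at about 22 s: the cover is right way up on the bench beside the bracket, and the new pad is lining up and past both clips, with each end stopping at the fully-home height (z = 0.051) when pressed.

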